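# Swing down the high parts-bin flap with the hooked pole

### The arm

A 6-joint arm with a two-finger parallel gripper is mounted at the origin on the work surface. World frame = base frame: x ahead of the robot, y to its left, z up, the work surface at z = 0. Lengths are in m, angles in degrees, forces in N, time in s.
With the tool pointing down it reaches from about 0.3 to 0.75 m from the base axis. Payload 8.5 kg.
Tool frame: the origin (TCP) lies on the centre line of the jaws, within the pads' length; the fingertips stand 17 mm ahead of it and the grasp point (between the pads) lies 2 mm behind it (env.tip_extent is the distance from the TCP to the fingertips, in m); z points along the fingers, y is the direction in which the jaws open and shut (so a half turn about z gives the same grasp; the last joint's range is limited). The gripper opens to 85 mm and grips with 20 to 120 N. Pads are 22 mm wide; open, the fingers measure 114 mm over their backs; the gripper's body (76 mm by 85 mm) begins 54 mm behind the grasp point. The pads swing forward as they close: fully open they stand 13 mm farther back than shut.
Start: joints at [-80.059, 21.807, 74.336, -0, 83.858, -12.336], TCP at [0.208, -0.509, 0.248] pointing down, gripper open.
Joint ranges: [-178.18, 178.18], [-50.72, 133.34], [12.68, 142.11], [-81.47, 261.47], [9.98, 163.14], [-165.26, 165.26]. Speed limits (degrees/s): [136.94, 136.94, 180, 180, 180, 180].

### API

Orientations are given as a 3x3 rotation matrix whose columns are the frame's x, y, z axes.
In Python, from rig import telemetry, get_image, camera_params, close_job, env gives the robot as it stands.
- The arm moves only by the tool apply_moves, never from a script. Its argument "motion" is a list of rows, each an object of numbers: "tx", "ty", "tz": the shift along the tool's x, y, z in cm; "turn": the turn about the tool's z in degrees; "jaw": the gripper's target within -1 to 1 (fully open at 1, half-way at 0, shut at -1). In form: [{"tx": .., "ty": .., "tz": .., "turn": .., "jaw": ..}, ...]. A call has 1 to 5 rows; each row is the pose to reach, as a shift and turn from the pose measured when the call began, along the tool's axes at that moment; what a row does not reach only later rows make up. A row lasts 1/12 s, in which the tool goes at most 41.7 mm and 7.16 degrees, less where a joint would pass 70% of its speed; a pose out of reach is approached as far as the arm can. A call with a gripper value outside its range is refused whole. The fingers move at their own pace and stop on an object; "squeeze" is the grip in N (left out, the last holds). Time passes only in rows, so rows that repeat a pose let the fingers close. It gives the time, the measured TCP pose, the force and the opening at its end, in the units of the state.
- telemetry.observe(): the state, without advancing time (a new reading comes with each control period).
- get_image(name): name is "scene" or "side" or "wrist"; returns (picture, depth): 420x560x3 uint8, red, green, blue; 420x560 float32, m along the optical axis (not along the pixel's ray), 0 where there is no reading.
- camera_params(name): a dict with "fx", "fy", "cx", "cy" (pixels), "rvec" (rotation vector, rad) and "tvec" (3), from world to camera coordinates, as OpenCV has them. Camera axes: x right, y down, z forward; pixel columns grow to the right and rows downward; lengths in m; the calibration is good to about 2 mm. A picture is of the moment at which its call begins: read the wrist's pose just before it. camera_params takes no time and is no camera call; for the wrist camera it gives the pose at the moment of the call.
- close_job(): hands the job in, once; it reports no verdict.
The state is a dict: "time_s": time; "q": joint angles; "qvel": joint speeds; "joint_efforts": joint torques, N m; "position": TCP position; "tool_rot": TCP orientation; "ft_force": force on the tool from outside, world axes, zero at the start; "wrist_torque": the same for the moment, N m; "grip_width": finger opening in m.
Only numpy, scipy, OpenCV 4.12 (cv2) and the standard library are available. Lean on these libraries where they do the work, as an engineer would, in place of code of your own. Each camera call takes 0.05 s, during which the arm holds its last target. There are 200 camera calls.

### The job

Take the hooked pole from the tray, feel its prong into the steel eye at the front of the parts bin, half under its overhanging roof, and swing the bin's flap gently down by the eye until it is fully open, never forcing it (stay under 25 N), keeping the gripper and arm off the bin. Then unhook the pole, lay it (do not drop it) flat back in the tray so that all of it is inside the rim, and let go; leave the other things on the cart where they are.

Things in the scene. Friction and masses are not known exactly. Their poses are not given: they have to be found in the camera images.
- bin: Fixed plywood parts bin on four legs, front facing roughly +y. Origin on the cart top under its middle; x points from its front into the bin, y along its width, z up. Body 200 mm deep (x -100 to 100), 260 wide, floor 130 mm high, walls to 285. Its 12 mm roof overhangs the front to x = -142. Hinge of the flap: along y at x -105, z 133 mm.
- flap (a joint): Angle of the bin's drop-front flap (236 wide, 146 high, 10 mm thick): 0 closed, upright (may start up to 0.1 ajar), grows as its top swings out and down, 1.57 at the stop: level, fully open. A stiff friction hinge (0.32 N m) holds it wherever it is left; pulling at the eye takes about 3 N.
- eye_line (a point): Point on the eye's axis line, mid-width: 42 mm in front (-x) of the hinge, 125 mm above it; turns with the flap (axes = bin's when closed). Eye: steel ring, 30 mm inner, 42 outer, 6 mm bar, its axis on this line (along y), its centre ANYWHERE from y -55 to 55 mm: not reported. Look, or slide the prong along +y until the rod bumps the ring, softly: never press the bin over 25 N.
- pole: Loose hooked pole, 0.10 to 0.18 kg, in the tray. Origin under the handle's middle; x along the pole to the hook, z up. Wooden handle 80 long (x -40 to 40), 24 wide, 28 mm high; 8 mm steel rod at z 14 runs to x = 150 and bends square to +y: a 45 mm prong, 8 mm thick, ending in an 11 mm ball (tip at y 51). Balances about 35 mm ahead of the origin.
- pole_hook (a point): Point on the prong's axis halfway along it: pole x 150, y 22, z 14 mm. Axes as the pole.
- pole_grip (a point): Point inside the handle where it is best gripped: pole x 10, y 0, z 14 mm.
- tray: Shallow open aluminium tray on two runners, pushed home (it does not move). Origin on the cart top under its middle. 290 mm in x, 320 mm in y, walls 5 mm; inner floor 13 mm above the cart, rim at 34 mm. Bar handle on its -x side.
- screwdriver: Bystander in the tray, stubby wooden-handled screwdriver, 130 mm long, lying along the tray's y on its +x side. Origin at its underside.
- panel: Bystander, blue plastic foundation panel lying on the cart, 200 x 130 x 4 mm. Origin at the centre of its underside.
- topbar: Bystander, grooved pine top bar, 400 x 27 x 19 mm, lying along y at the back. Origin at the centre of its underside.
- pliers: Bystander, chrome pliers 170 mm long. Origin at the underside near the middle.
- hivetool: Bystander, flat dark steel hive tool 195 mm long, 5 mm thick. Origin at the underside.
- jar: Bystander, honey jar 72 mm in diameter, 110 mm high. Origin at the centre of its base.
Not all that is in view belongs to the job. Of the things that look like the pole, the larger one is meant.

How it is judged:
By the outcome, as a careful person would: the job done as asked, in the order asked, and still so for the second after the job is handed in, with the robot touching nothing.
It also fails if it takes over 67 s, if anything falls off the work surface, if the arm or the gripper's body presses on something with over 40 N, if the wrist force passes 120 N, or if a joint passes its speed limit or range.

## Working session

There is one attempt and no reset: what is moved stays moved. The work goes in short steps, Python scripts to look and compute and a tool call to move; the robot and the scene stay as the last step left them, time stands still between calls to the robot, and variables do not carry over. Pictures are saved under pics/ and viewed, about 8 in all and at most 12, crops included, and the job is handed in when it is done.

Besides the shell and the picture viewer there is one more tool, called after "Request:" by a JSON object that holds its "op" and its "data", one argument or row to a line. apply_moves: Moves the arm, as the interface text tells. Its arguments: {"type":"object","properties":{"motion":{"type":"array"},"squeeze":{"type":"number"}},"required":["motion"]}

```bash
ls; mkdir -p pics; cat > h.py <<'E'
import numpy as np, cv2
from rig import telemetry, get_image, camera_params, close_job, env
def grab(n, tag):
    p=camera_params(n); im,d=get_image(n)
    cv2.imwrite(f'pics/{tag}.png',im[:,:,::-1]); np.savez(f'pics/{tag}.npz',im=im,d=d,**{k:np.array(v) for k,v in p.items()})
    return im,d,p
def load(tag): return np.load(f'pics/{tag}.npz')
def w(L,u,v,z=None):
    R=cv2.Rodrigues(np.array(L['rvec'],float))[0]; t=np.array(L['tvec'],float).ravel()
    ray=np.array([(u-L['cx'])/L['fx'],(v-L['cy'])/L['fy'],1.])
    c=-R.T@t; r=R.T@ray
    s=(z-c[2])/r[2] if z is not None else L['d'][int(v),int(u)]
    return c+s*r
def pr(L,P):
    return cv2.projectPoints(np.array(P,float).reshape(-1,1,3),np.array(L['rvec'],float),np.array(L['tvec'],float),np.array([[L['fx'],0,L['cx']],[0,L['fy'],L['cy']],[0,0,1]],float),None)[0].reshape(-1,2)
E
python3 - <<'E'
from h import *
a=[grab(n,n+'0') for n in('scene','side','wrist')]
cv2.imwrite('pics/c0.png',cv2.resize(np.hstack([x[0] for x in a[:2]]),(800,300))[:,:,::-1])
print(telemetry.observe()); print(env.tip_extent)
for n in('scene','side','wrist'):
    L=load(n+'0');R=cv2.Rodrigues(L['rvec'])[0];print(n,-R.T@L['tvec'].ravel(),R[2])
E
```

```text
pics
{'time_s': 0.15, 'q': array([-8.00581250e+01,  2.18340240e+01,  7.43713281e+01,  8.50300663e-05,
        8.38585347e+01, -1.23358046e+01]), 'qvel': array([ 0.02958165, -0.08454472, -0.14090938,  0.0441547 ,  0.04587994,
       -0.01982046]), 'joint_efforts': array([ 2.51471327e-03, -4.48624170e+01, -2.31343567e+01, -1.58274397e-04,
        3.74936499e-03, -3.00568547e-05]), 'position': array([ 0.20846582, -0.50874898,  0.24785609]), 'tool_rot': array([[ 9.25357554e-01,  3.79095450e-01, -1.91056277e-04],
       [ 3.79095423e-01, -9.25356933e-01,  1.09854542e-03],
       [ 2.39658321e-04, -1.08897586e-03, -9.99999378e-01]]), 'ft_force': array([ 0.54519056, -0.67113337,  1.35005271]), 'wrist_torque': array([-0.0012807 , -0.02844129, -0.06012647]), 'grip_width': 0.08539145316014936}
0.017
scene [0.92318221 0.73126642 1.26744367] [-0.30578587 -0.48488853 -0.81937666]
side [0.25254277 1.16922796 0.83700839] [ 0.22586135 -0.82636368 -0.51585824]
wrist [ 0.27231501 -0.48286836  0.37261   ] [-0.25072872 -0.10067314 -0.96280841]
```

View pics/scene0.png

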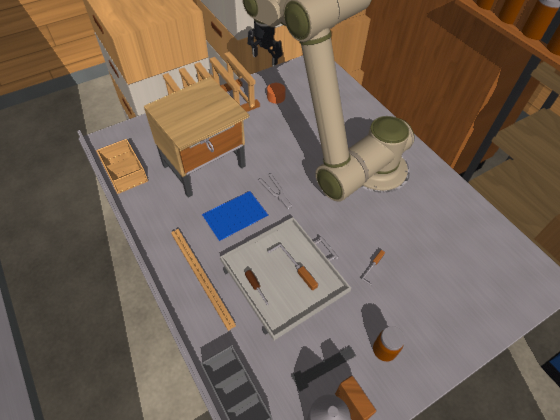

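View pics/side0.png

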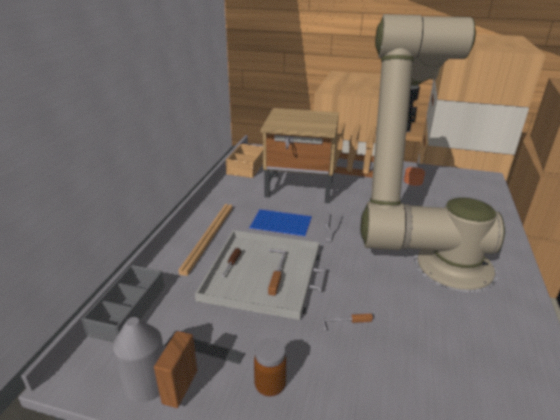

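Candidates in the scene view: the pole in the tray (handle 307,277, hook about 272,247), a small hooked tool on the cart (375,262), and the screwdriver in the tray (252,280). I choose the one in the tray and check it in a close crop, with the eye alongside.

```bash
python3 - <<'E'
from h import *
s=load('scene0')['im'];d=load('side0')['im']
def c(im,x,y,W,H): return cv2.resize(im[y:y+H,x:x+W],(400,300),interpolation=cv2.INTER_CUBIC)
o=np.vstack([np.hstack([c(s,240,225,100,75),c(d,210,230,120,90)]),np.hstack([c(s,140,75,120,90),c(d,250,100,100,75)])])
cv2.imwrite('pics/crop1.png',o[:,:,::-1])
S=load('scene0');D=load('side0')
# bin roof corners by depth etc.
for n,L,pts in(('scene',S,[(307,277),(252,280),(235,215),(285,190),(200,100)]),('side',D,[(276,283),(300,122),(280,222)])):
    for p in pts: print(n,p,w(L,*p).round(4))
E
```

```text
scene (307, 277) [0.5102 0.266  0.0399]
scene (252, 280) [0.6641 0.1861 0.0399]
scene (235, 215) [0.9232 0.7313 1.2674]
scene (285, 190) [ 0.3704 -0.0881  0.0039]
scene (200, 100) [ 0.5413 -0.3708  0.2953]
side (276, 283) [0.4969 0.2807 0.0419]
side (300, 122) [ 0.5715 -0.3011  0.301 ]
side (280, 222) [ 0.5832 -0.0803  0.0047]
```

View pics/crop1.png

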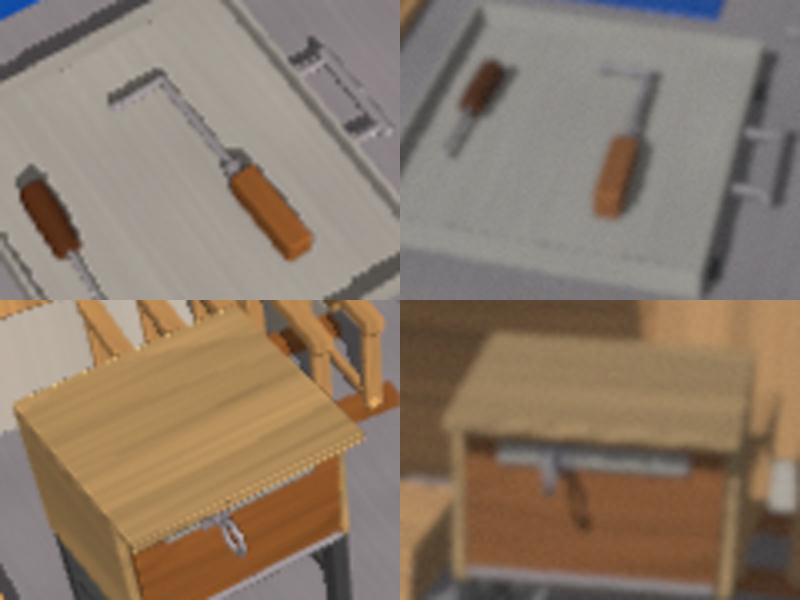

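The crop confirms it: the tray pole is large, has an orange handle at scene (307,277), a corner at (281,243) and a prong tip at (267,251). The eye is at about scene (210,145) and side (287,142). Next I triangulate these and fit the bin and tray.

```bash
python3 - <<'E'
from h import *
S=load('scene0');D=load('side0')
def tri(a,b):
    A=[];
    for L,p in((S,a),(D,b)):
        R=cv2.Rodrigues(L['rvec'])[0];t=L['tvec'].ravel();c=-R.T@t;r=R.T@np.array([(p[0]-L['cx'])/L['fx'],(p[1]-L['cy'])/L['fy'],1]);r/=np.linalg.norm(r);A.append((c,r))
    M=sum(np.eye(3)-np.outer(r,r) for c,r in A);b=sum((np.eye(3)-np.outer(r,r))@c for c,r in A)
    X=np.linalg.solve(M,b);return X.round(4),[round(float(np.linalg.norm(np.cross(X-c,r))),4) for c,r in A]
def sc(x,y,ox,oy,f,px,py): return (ox+(x-px+.5)*f-.5,oy+(y-py+.5)*f-.5)
s1=lambda x,y: sc(x,y,240,225,.25,0,0); d1=lambda x,y: sc(x,y,210,230,.3,400,0)
s2=lambda x,y: sc(x,y,140,75,.3,0,300); d2=lambda x,y: sc(x,y,250,100,.25,400,300)
for n,a,b in(('corner',s1(162,73),d1(655,75)),('tip',s1(110,102),d1(603,70)),('handlefront',s1(240,170),d1(627,137)),('handleback',s1(297,248),d1(608,208))):
    print(n,tri(a,b),w(S,*a,z=.027).round(4),w(D,*b,z=.027).round(4))
print('eye',tri(s2(234,536),d2(549,476)))
for n,a,b in(('roofFL',s2(363,437),d2(748,437)),('roofFR',s2(133,548),d2(445,428)),('strip r',s2(165,540),d2(497,455)),('BR',s2(17,408),d2(492,338)),('BL',s2(243,312),d2(752,355))): print(n,tri(a,b))
def cloud(L):
    v,u=np.mgrid[0:420,0:560];R=cv2.Rodrigues(L['rvec'])[0];t=L['tvec'].ravel();d=L['d']
    P=np.stack([(u-L['cx'])/L['fx']*d,(v-L['cy'])/L['fy']*d,d],-1).reshape(-1,3)[(d>0).ravel()]
    return (P-t)@R
for L in(S,D):
    P=cloud(L)
    r=P[(P[:,2]>.288)&(P[:,2]<.308)&(P[:,0]>.35)&(P[:,0]<.75)&(P[:,1]<-.1)&(P[:,1]>-.55)]
    print(len(r),r[:,2].mean(),cv2.minAreaRect(r[:,:2].astype(np.float32)),cv2.boxPoints(cv2.minAreaRect(r[:,:2].astype(np.float32))))
    q=P[(P[:,2]>.008)&(P[:,2]<.04)&(P[:,0]>.35)&(P[:,0]<.8)&(P[:,1]<.5)&(P[:,1]>-.02)]
    rim=q[(q[:,2]>.029)&(q[:,2]<.038)]; print('tray',cv2.minAreaRect(rim[:,:2].astype(np.float32)), [q[(q[:,2]<.02)][:,2].mean()])
    print(tri)if 0 else None
o=telemetry.observe();print(o['position'])
E
```

```text
corner (array([0.5119, 0.1069, 0.021 ]), [0.0007, 0.0007]) [0.5133 0.1094 0.027 ] [0.5103 0.1154 0.027 ]
tip (array([0.5627, 0.1067, 0.0165]), [0.001, 0.001]) [0.5649 0.1111 0.027 ] [0.5592 0.1215 0.027 ]
handlefront (array([0.5089, 0.2223, 0.0361]), [0.0011, 0.0011]) [0.5068 0.2194 0.027 ] [0.5112 0.2103 0.027 ]
handleback (array([0.5036, 0.2979, 0.0216]), [0.0004, 0.0004]) [0.5058 0.3001 0.027 ] [0.5018 0.3033 0.027 ]
eye (array([ 0.5932, -0.2017,  0.2547]), [0.0011, 0.0011])
roofFL (array([ 0.431 , -0.2288,  0.2936]), [0.0061, 0.0061])
roofFR (array([ 0.6902, -0.2071,  0.286 ]), [0.0006, 0.0006])
strip r (array([ 0.6508, -0.2328,  0.2545]), [0.0008, 0.0008])
BR (array([ 0.713 , -0.4334,  0.294 ]), [0.0003, 0.0003])
BL (array([ 0.4561, -0.4482,  0.2977]), [0.0009, 0.0009])
4176 0.29820583758901276 ((0.5753124356269836, -0.33220452070236206), (0.2617419362068176, 0.250975638628006), 5.853586673736572) [[ 0.43232578 -0.22071813]
 [ 0.45792192 -0.4703851 ]
 [ 0.7182991  -0.4436909 ]
 [ 0.69270295 -0.19402394]]
tray ((0.5434484481811523, 0.20963743329048157), (0.32736897468566895, 0.3230825960636139), 1.937099575996399) [np.float64(0.014064943898355482)]
1787 0.2991371548946135 ((0.5723292231559753, -0.3317619860172272), (0.2597411572933197, 0.25199073553085327), 5.639394760131836) [[ 0.43070602 -0.21913844]
 [ 0.45546842 -0.46990955]
 [ 0.7139524  -0.44438553]
 [ 0.68919003 -0.19361442]]
tray ((0.5416969656944275, 0.20898079872131348), (0.3295336067676544, 0.3281377851963043), 1.9041831493377686) [np.float64(0.015204880241066808)]
[ 0.20846582 -0.50874898  0.24785609]
```

Request:
{"op": "apply_moves", "data": {
  "motion": [
    {"tx":0,"ty":0,"tz":-4,"turn":-7,"jaw":1},
    {"tx":0,"ty":0,"tz":-8,"turn":-14,"jaw":1},
    {"tx":2.7,"ty":-3,"tz":-8,"turn":-21,"jaw":1},
    {"tx":5.4,"ty":-6,"tz":-8,"turn":-28,"jaw":1},
    {"tx":8,"ty":-9,"tz":-8,"turn":-35,"jaw":1}
  ]
}}

```text
time_s: 0.57
position: [0.2486, -0.394, 0.328]
tool_rot: [[0.536, 0.844, 0.0], [0.844, -0.536, 0.001], [0.001, -0.0, -1.0]]
ft_force: [1.1, 0.4, 0.6]
grip_width: 0.0855
```

```bash
cat >> h.py <<'E'
def go(P,yaw):
    "tool shift (cm) and turn to bring the TCP to P with tool x at world angle yaw (deg)"
    o=telemetry.observe();R=o['tool_rot'];d=R.T@(np.array(P)-o['position'])*100
    y=np.degrees(np.arctan2(R[1,0],R[0,0]));t=(y-yaw+180)%360-180
    print('t',round(o['time_s'],2),'pos',o['position'].round(4),'yaw',y.round(2),'grip',round(o['grip_width'],4),'F',o['ft_force'].round(1),'T',o['wrist_torque'].round(2))
    print('tx ty tz',d.round(2),'turn',t.round(2))
E
python3 -c "
from h import *
go([.33,-.2,.33],92.3);go([.506,.23,.25],92.3)"
```

```text
t 0.57 pos [ 0.2486 -0.394   0.328 ] yaw 57.57 grip 0.0855 F [1.1 0.4 0.6] T [ 0.04 -0.06  0.02]
tx ty tz [20.74 -3.53 -0.19] turn -34.73
t 0.57 pos [ 0.2486 -0.394   0.328 ] yaw 57.57 grip 0.0855 F [1.1 0.4 0.6] T [ 0.04 -0.06  0.02]
tx ty tz [ 66.46 -11.73   7.85] turn -34.73
```

Request:
{"op": "apply_moves", "data": {
  "motion": [
    {"tx":20.7,"ty":-3.5,"tz":0,"turn":-34.7},
    {"tx":20.7,"ty":-3.5,"tz":0,"turn":-34.7},
    {"tx":20.7,"ty":-3.5,"tz":0,"turn":-34.7},
    {"tx":20.7,"ty":-3.5,"tz":0,"turn":-34.7},
    {"tx":20.7,"ty":-3.5,"tz":0,"turn":-34.7}
  ]
}}

```text
invalid input
```

Request:
{"op": "apply_moves", "data": {
  "motion": [
    {"tx":18,"ty":9,"tz":3},
    {"tx":18,"ty":9,"tz":3},
    {"tx":18,"ty":9,"tz":3},
    {"tx":18,"ty":9,"tz":3},
    {"tx":18,"ty":9,"tz":3}
  ]
}}

```text
invalid input
```

Request:
{"op": "apply_moves", "data": {
  "motion": [
    {"tx":16,"ty":9,"tz":7},
    {"tx":16,"ty":9,"tz":7},
    {"tx":16,"ty":9,"tz":7},
    {"tx":16,"ty":9,"tz":7},
    {"tx":16,"ty":9,"tz":7}
  ]
}}

```text
invalid input
```

```bash
python3 -c "
from h import *
go([.5064,.249,.15],92.3)"
```

```text
t 0.57 pos [ 0.2486 -0.394   0.328 ] yaw 57.57 grip 0.0855 F [1.1 0.4 0.6] T [ 0.04 -0.06  0.02]
tx ty tz [ 68.08 -12.72  17.85] turn -34.73
```

Request:
{"op": "apply_moves", "data": {
  "motion": [
    {"tx":20.7,"ty":-3.5,"tz":0,"turn":-34.7,"jaw":1},
    {"tx":20.7,"ty":-3.5,"tz":0,"turn":-34.7,"jaw":1},
    {"tx":20.7,"ty":-3.5,"tz":0,"turn":-34.7,"jaw":1},
    {"tx":20.7,"ty":-3.5,"tz":0,"turn":-34.7,"jaw":1},
    {"tx":20.7,"ty":-3.5,"tz":0,"turn":-34.7,"jaw":1}
  ]
}}

```text
time_s: 0.98
position: [0.329, -0.2011, 0.3281]
tool_rot: [[-0.045, 0.999, 0.0], [0.999, 0.045, 0.001], [0.001, 0.0, -1.0]]
ft_force: [1.2, -0.8, 0.5]
grip_width: 0.0855
```

Request:
{"op": "apply_moves", "data": {
  "motion": [
    {"tx":18,"ty":9,"tz":3,"turn":0,"jaw":1},
    {"tx":18,"ty":9,"tz":3,"turn":0,"jaw":1},
    {"tx":18,"ty":9,"tz":3,"turn":0,"jaw":1},
    {"tx":18,"ty":9,"tz":3,"turn":0,"jaw":1},
    {"tx":18,"ty":9,"tz":3,"turn":0,"jaw":1}
  ]
}}

```text
time_s: 1.4
position: [0.411, -0.0148, 0.298]
tool_rot: [[-0.045, 0.999, 0.0], [0.999, 0.045, 0.001], [0.001, 0.0, -1.0]]
ft_force: [1.1, -0.1, -0.0]
grip_width: 0.0854
```

Request:
{"op": "apply_moves", "data": {
  "motion": [
    {"tx":16,"ty":9,"tz":7,"turn":0,"jaw":1},
    {"tx":16,"ty":9,"tz":7,"turn":0,"jaw":1},
    {"tx":16,"ty":9,"tz":7,"turn":0,"jaw":1},
    {"tx":16,"ty":9,"tz":7,"turn":0,"jaw":1},
    {"tx":16,"ty":9,"tz":7,"turn":0,"jaw":1}
  ]
}}

```text
time_s: 1.82
position: [0.494, 0.1519, 0.2267]
tool_rot: [[-0.047, 0.999, -0.001], [0.999, 0.047, 0.001], [0.001, -0.001, -1.0]]
ft_force: [0.9, -0.5, -0.4]
grip_width: 0.0854
```

```bash
python3 -c "
from h import *
go([.5064,.249,.15],92.3)"
```

```text
t 1.82 pos [0.494  0.1519 0.2267] yaw 92.68 grip 0.0854 F [ 0.9 -0.5 -0.4] T [-0.02 -0.   -0.01]
tx ty tz [9.63 1.7  7.68] turn 0.38
```

Wrist view here (first place), then another from above the handle.

```bash
python3 -c "
from h import *
grab('wrist','w1')"
```

Request:
{"op": "apply_moves", "data": {
  "motion": [
    {"tx":9.6,"ty":1.7,"tz":4.0,"turn":0.4,"jaw":1},
    {"tx":9.6,"ty":1.7,"tz":4.0,"turn":0.4,"jaw":1},
    {"tx":9.6,"ty":1.7,"tz":4.0,"turn":0.4,"jaw":1},
    {"tx":9.6,"ty":1.7,"tz":4.0,"turn":0.4,"jaw":1}
  ]
}}

```text
time_s: 2.2
position: [0.5058, 0.2551, 0.1818]
tool_rot: [[-0.045, 0.999, -0.008], [0.999, 0.046, 0.002], [0.003, -0.008, -1.0]]
ft_force: [-0.8, -1.0, -0.3]
grip_width: 0.0854
```

```bash
python3 -c "
from h import *
grab('wrist','w2')
o=np.hstack([cv2.resize(load(t)['im'],(400,300),interpolation=cv2.INTER_AREA) for t in('w1','w2')])
cv2.imwrite('pics/w12.png',o[:,:,::-1])"
```

```text
(no output)
```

View pics/w12.png

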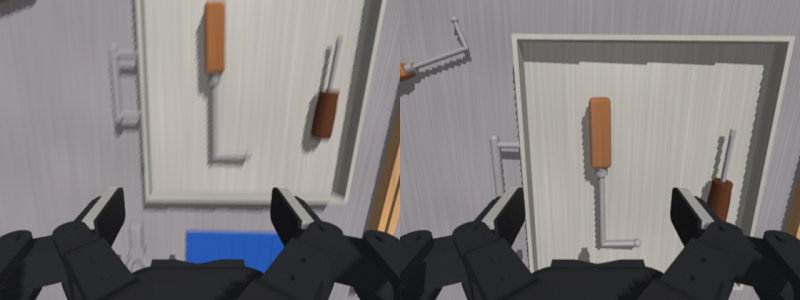

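Left: handle from (214,3) to (215,72), corner (213,158), tip (247,156). Right: handle from (200,98) to (200,167), corner (202,243), tip (239,243). These are half-panel coordinates. I compute positions from both.

```bash
python3 - <<'E'
from h import *
A=load('w1');B=load('w2')
def T(a,b):
    M=np.zeros((3,3));v=np.zeros(3)
    for L,p in((A,a),(B,b)):
        R=cv2.Rodrigues(L['rvec'])[0];c=-R.T@L['tvec'].ravel();r=R.T@np.array([(p[0]*1.4-L['cx'])/L['fx'],(p[1]*1.4-L['cy'])/L['fy'],1]);r/=np.linalg.norm(r);Q=np.eye(3)-np.outer(r,r);M+=Q;v+=Q@c
    return np.linalg.solve(M,v).round(4)
for n,a,b,z in(('front',(215,72),(200,167),.041),('corner',(213,158),(202,243),.027),('tip',(247,156),(239,243),.027)):
    print(n,T(a,b),w(A,a[0]*1.4,a[1]*1.4,z).round(4),w(B,b[0]*1.4,b[1]*1.4,z).round(4))
b=(200,100);print('back',w(B,280,140,.041).round(4),'handle top depth',w(B,280,185).round(4),w(A,300,52).round(4),'floor',w(B,350,250).round(4))
# handle orientation via color
hsv=cv2.cvtColor(B['im'],cv2.COLOR_RGB2HSV);m=cv2.inRange(hsv,(5,120,120),(22,255,255));m[:, :220]=0;m[:,330:]=0;m[250:]=0
c=cv2.fitLine(np.argwhere(m)[:,::-1].astype(np.float32),cv2.DIST_L2,0,.01,.01).ravel();vx,vy,x0,y0=c
P=w(B,x0-30*vx,y0-30*vy,.04);Q=w(B,x0+30*vx,y0+30*vy,.04);print(m.sum()/255,P,Q,np.degrees(np.arctan2(*(P-Q)[[1,0]])), (P+Q)/2)
go([.506,.249,.034],92.3)
# inner tray walls at floor: rows for later
for u,v in((515,37),(793,37)): print('rim',w(B,(u-400)*1.4,v*1.4,.034).round(4))
E
```

```text
front [0.5102 0.2303 0.0489] [0.5117 0.2305 0.041 ] [0.5094 0.2276 0.041 ]
corner [0.5174 0.1177 0.0291] [0.5175 0.117  0.027 ] [0.5175 0.1161 0.027 ]
tip [0.5636 0.1244 0.0346] [0.5643 0.1222 0.027 ] [0.5664 0.1187 0.027 ]
back [0.5057 0.3032 0.041 ] handle top depth [0.5074 0.2681 0.0398] [0.5084 0.2694 0.0397] floor [0.5748 0.2049 0.0129]
2564.0 [0.5059632  0.29211813 0.04      ] [0.5095939 0.2438946 0.04     ] 94.30562509465413 [0.50777855 0.26800636 0.04      ]
t 2.25 pos [0.5062 0.2532 0.1831] yaw 92.57 grip 0.0849 F [-0.1 -0.8  0.7] T [ 0.03 -0.03 -0.01]
tx ty tz [-0.45  0.06 14.91] turn 0.27
rim [0.4154 0.3621 0.034 ]
rim [0.699  0.3749 0.034 ]
```

```bash
python3 -c "
from h import *
go([.5083,.2565,.033],94)"
```

```text
t 2.25 pos [0.5062 0.2532 0.1831] yaw 92.57 grip 0.0849 F [-0.1 -0.8  0.7] T [ 0.03 -0.03 -0.01]
tx ty tz [ 0.29  0.32 15.01] turn -1.43
```

Request:
{"op": "apply_moves", "data": {
  "motion": [
    {"tx":0.3,"ty":0.3,"tz":4,"turn":-1.4,"jaw":1},
    {"tx":0.3,"ty":0.3,"tz":8,"turn":-1.4,"jaw":1},
    {"tx":0.3,"ty":0.3,"tz":11,"turn":-1.4,"jaw":0.6},
    {"tx":0.3,"ty":0.3,"tz":13,"turn":-1.4,"jaw":0.2},
    {"tx":0.3,"ty":0.3,"tz":14.6,"turn":-1.4,"jaw":0}
  ]
}}

```text
time_s: 2.67
position: [0.5077, 0.2552, 0.0356]
tool_rot: [[-0.068, 0.998, -0.008], [0.998, 0.068, 0.001], [0.002, -0.008, -1.0]]
ft_force: [0.5, -0.0, -0.6]
grip_width: 0.0517
```

```bash
python3 -c "
from h import *
go([.5083,.2565,.033],94)"
```

```text
t 2.67 pos [0.5077 0.2552 0.0356] yaw 93.91 grip 0.0517 F [ 0.5 -0.  -0.6] T [-0.01 -0.06  0.  ]
tx ty tz [0.12 0.07 0.26] turn -0.09
```

Request:
{"op": "apply_moves", "data": {
  "motion": [
    {"tx":0.1,"ty":0.05,"tz":0.1,"turn":0,"jaw":-0.3},
    {"tx":0.1,"ty":0.05,"tz":0.1,"turn":0,"jaw":-1},
    {"tx":0.1,"ty":0.05,"tz":0.1,"turn":0,"jaw":-1},
    {"tx":0.1,"ty":0.05,"tz":0.1,"turn":0,"jaw":-1},
    {"tx":0.1,"ty":0.05,"tz":0.1,"turn":0,"jaw":-1}
  ],
  "squeeze": 100
}}

```text
time_s: 3.08
position: [0.5086, 0.2563, 0.0357]
tool_rot: [[-0.068, 0.998, -0.006], [0.998, 0.068, 0.002], [0.002, -0.006, -1.0]]
ft_force: [0.1, 0.5, -1.5]
grip_width: 0.0218
```

Request:
{"op": "apply_moves", "data": {
  "motion": [
    {"tx":0,"ty":0,"tz":0,"turn":0,"jaw":-1},
    {"tx":0,"ty":0,"tz":0,"turn":0,"jaw":-1},
    {"tx":0,"ty":0,"tz":-0.5,"turn":0,"jaw":-1},
    {"tx":0,"ty":0,"tz":-1.5,"turn":0,"jaw":-1},
    {"tx":0,"ty":0,"tz":-4,"turn":0,"jaw":-1}
  ]
}}

```text
time_s: 3.5
position: [0.5076, 0.2558, 0.0746]
tool_rot: [[-0.068, 0.998, -0.011], [0.998, 0.068, 0.0], [0.001, -0.011, -1.0]]
ft_force: [0.1, -0.1, -1.1]
grip_width: 0.0219
```

```bash
python3 -c "
from h import *
go([.5083,.2565,.25],94)"
```

```text
t 3.5 pos [0.5076 0.2558 0.0746] yaw 93.9 grip 0.0219 F [ 0.1 -0.1 -1.1] T [0.02 0.02 0.02]
tx ty tz [  0.08  -0.13 -17.54] turn -0.1
```

Request:
{"op": "apply_moves", "data": {
  "motion": [
    {"tx":0,"ty":0,"tz":-4,"turn":0,"jaw":-1},
    {"tx":0,"ty":0,"tz":-8,"turn":0,"jaw":-1},
    {"tx":0,"ty":0,"tz":-12,"turn":0,"jaw":-1},
    {"tx":0,"ty":0,"tz":-16,"turn":-1,"jaw":-1},
    {"tx":0,"ty":0,"tz":-19,"turn":-1.8,"jaw":-1}
  ]
}}

```text
time_s: 3.92
position: [0.5096, 0.2558, 0.2694]
tool_rot: [[-0.1, 0.995, -0.007], [0.995, 0.1, 0.001], [0.002, -0.007, -1.0]]
ft_force: [0.3, -0.1, -1.6]
grip_width: 0.0221
```

Request:
{"op": "apply_moves", "data": {
  "motion": [
    {"tx":-4,"ty":0,"tz":0,"turn":0,"jaw":-1},
    {"tx":-8,"ty":0,"tz":0,"turn":0,"jaw":-1},
    {"tx":-12,"ty":-1,"tz":0,"turn":0,"jaw":-1},
    {"tx":-16,"ty":-2,"tz":0,"turn":0,"jaw":-1},
    {"tx":-20,"ty":-2.5,"tz":0,"turn":0,"jaw":-1}
  ]
}}

```text
time_s: 4.33
position: [0.5034, 0.0528, 0.2703]
tool_rot: [[-0.101, 0.995, -0.006], [0.995, 0.101, 0.001], [0.002, -0.006, -1.0]]
ft_force: [1.6, 0.2, -1.2]
grip_width: 0.0225
```

Request:
{"op": "apply_moves", "data": {
  "motion": [
    {"tx":0,"ty":0,"tz":0,"turn":0,"jaw":-1},
    {"tx":0,"ty":0,"tz":0,"turn":0,"jaw":-1},
    {"tx":0,"ty":0,"tz":0,"turn":0,"jaw":-1}
  ]
}}

```text
time_s: 4.58
position: [0.5033, 0.0531, 0.271]
tool_rot: [[-0.1, 0.995, -0.005], [0.995, 0.101, 0.002], [0.002, -0.005, -1.0]]
ft_force: [-0.1, 0.2, -1.2]
grip_width: 0.0221
```

```bash
python3 - <<'E'
from h import *
go([.503,.03,.266],95.7)
S=grab('scene','s2')[2];D=grab('side','d2')[2];grab('wrist','w3')
o=telemetry.observe();R=o['tool_rot'];p=o['position']
for n,x,y in(('corner',-.14,0),('hook',-.14,.022),('tip',-.14,.051)):
    P=p+R@np.array([x,y,.0087]);print(n,P.round(4),pr(S,P).round(1),pr(D,P).round(1))
E
python3 - <<'E'
from h import *
s=load('s2')['im'];d=load('d2')['im'];wr=load('w3')['im']
f=lambda im,x,y,W,H:cv2.resize(im[y:y+H,x:x+W],(400,300),interpolation=cv2.INTER_CUBIC)
o=np.vstack([np.hstack([f(s,170,100,120,90),f(d,250,100,120,90)]),np.hstack([cv2.resize(wr,(400,300)),cv2.resize(d,(400,300))])])
cv2.imwrite('pics/crop2.png',o[:,:,::-1])
E
```

```text
t 4.58 pos [0.5033 0.0531 0.271 ] yaw 95.77 grip 0.0221 F [-0.1  0.2 -1.2] T [ 0.05 -0.04 -0.04]
tx ty tz [-2.3  -0.26  0.5 ] turn 0.07
corner [ 0.5177 -0.0852  0.2615] [[247.8 158.8]] [[300.8 157.4]]
hook [ 0.5396 -0.0829  0.2613] [[242. 162.]] [[294.1 156.9]]
tip [ 0.5684 -0.0799  0.2612] [[234.3 166.2]] [[285.2 156.3]]
```

View pics/crop2.png

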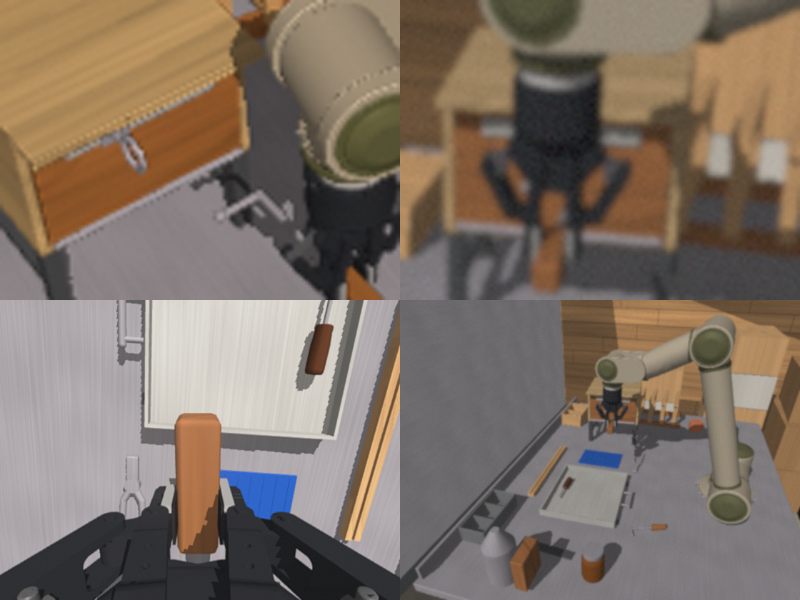

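Scene crop: the prong corner (247,158) and tip (236,166) match the prediction within 2 px. The eye is at (210,145.6). Moving to pre-insert.

```bash
python3 - <<'E'
from h import *
go([.5134,-.0673,.266],95.75)
S=load('s2');print(pr(S,[[.593,-.2,.2565],[.593,-.2,.2775],[.593,-.2,.2355],[.5929,-.1985,.258]]))
E
```

```text
t 4.73 pos [0.5034 0.0541 0.2705] yaw 95.9 grip 0.0223 F [-0.1 -0.6 -2.1] T [ 0.06 -0.01  0.  ]
tx ty tz [-12.18  -0.25   0.42] turn 0.15
[[209.95821572 145.71867172]
 [209.20310122 141.07476462]
 [210.69474297 150.24826845]
 [210.14071517 145.67355037]]
```

Request:
{"op": "apply_moves", "data": {
  "motion": [
    {"tx":-4,"ty":0,"tz":0.5,"turn":0,"jaw":-1},
    {"tx":-8,"ty":0,"tz":0.5,"turn":0,"jaw":-1},
    {"tx":-10,"ty":-0.2,"tz":0.5,"turn":0,"jaw":-1},
    {"tx":-11.3,"ty":-0.2,"tz":0.5,"turn":0,"jaw":-1},
    {"tx":-12,"ty":-0.2,"tz":0.5,"turn":0,"jaw":-1}
  ]
}}

```text
time_s: 5.15
position: [0.514, -0.066, 0.2651]
tool_rot: [[-0.103, 0.995, -0.006], [0.995, 0.103, 0.002], [0.002, -0.006, -1.0]]
ft_force: [0.2, -0.1, -1.3]
grip_width: 0.0216
```

Request:
{"op": "apply_moves", "data": {
  "motion": [
    {"tx":0,"ty":0,"tz":0,"turn":0,"jaw":-1},
    {"tx":0,"ty":0,"tz":0,"turn":0,"jaw":-1}
  ]
}}

```text
time_s: 5.32
position: [0.5141, -0.0649, 0.2651]
tool_rot: [[-0.104, 0.995, -0.006], [0.995, 0.104, 0.002], [0.003, -0.006, -1.0]]
ft_force: [-0.9, -0.2, -1.7]
grip_width: 0.0222
```

```bash
cat > look.py <<'E'
import sys
from h import *
t=sys.argv[1];S=grab('scene',t)[2];x,y,W,H=map(int,sys.argv[2:6])
go([.5134,-.0673,.266],95.75)
o=telemetry.observe();R=o['tool_rot'];p=o['position']
for n,a,b in(('corner',-.14,0),('hook',-.14,.022),('tip',-.14,.051)):
    P=p+R@np.array([a,b,.0087]);print(n,P.round(4),pr(S,P).round(1),(((pr(S,P)[0]-[x,y])*800/W)).round())
cv2.imwrite(f'pics/{t}c.png',cv2.resize(load(t)['im'][y:y+H,x:x+W],(800,600),interpolation=cv2.INTER_CUBIC)[:,:,::-1])
E
python3 look.py s3 180 110 80 60
```

```text
t 5.37 pos [ 0.514  -0.0647  0.2651] yaw 95.97 grip 0.022 F [-0.7  0.4 -1.2] T [ 0.01 -0.01 -0.02]
tx ty tz [-0.25 -0.09 -0.09] turn 0.22
corner [ 0.5285 -0.2039  0.2561] [[227.3 137.7]] [473. 277.]
hook [ 0.5504 -0.2016  0.2559] [[221.6 140.6]] [416. 306.]
tip [ 0.5792 -0.1986  0.2557] [[214.  144.6]] [340. 346.]
```

View pics/s3c.png

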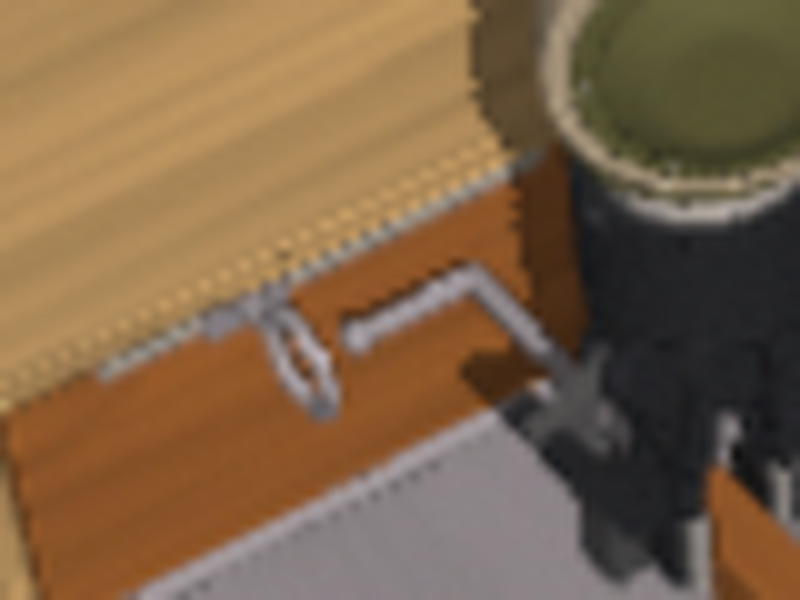

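The prong tip (350,333) lines up with the ring centre (300,357). Feeling in softly.

Request:
{"op": "apply_moves", "data": {
  "motion": [
    {"tx":0,"ty":0.3,"tz":0,"turn":0,"jaw":-1},
    {"tx":0,"ty":0.6,"tz":0,"turn":0,"jaw":-1},
    {"tx":0,"ty":0.9,"tz":0,"turn":0,"jaw":-1},
    {"tx":0,"ty":1.2,"tz":0,"turn":0,"jaw":-1},
    {"tx":0,"ty":1.4,"tz":0,"turn":0,"jaw":-1}
  ]
}}

```text
time_s: 5.78
position: [0.5284, -0.063, 0.265]
tool_rot: [[-0.104, 0.995, -0.006], [0.995, 0.104, 0.002], [0.003, -0.006, -1.0]]
ft_force: [-0.1, -0.9, -1.1]
grip_width: 0.0218
```

Request:
{"op": "apply_moves", "data": {
  "motion": [
    {"tx":0,"ty":0.15,"tz":0,"turn":0,"jaw":-1},
    {"tx":0,"ty":0.3,"tz":0,"turn":0,"jaw":-1},
    {"tx":0,"ty":0.45,"tz":0,"turn":0,"jaw":-1},
    {"tx":0,"ty":0.6,"tz":0,"turn":0,"jaw":-1},
    {"tx":0,"ty":0.7,"tz":0,"turn":0,"jaw":-1}
  ]
}}

```text
time_s: 6.2
position: [0.5355, -0.0623, 0.2649]
tool_rot: [[-0.104, 0.995, -0.006], [0.995, 0.104, 0.002], [0.003, -0.006, -1.0]]
ft_force: [0.0, 0.6, -1.6]
grip_width: 0.022
```

Request:
{"op": "apply_moves", "data": {
  "motion": [
    {"tx":0,"ty":0.2,"tz":0,"turn":0,"jaw":-1},
    {"tx":0,"ty":0.4,"tz":0,"turn":0,"jaw":-1},
    {"tx":0,"ty":0.6,"tz":0,"turn":0,"jaw":-1},
    {"tx":0,"ty":0.8,"tz":0,"turn":0,"jaw":-1},
    {"tx":0,"ty":1.0,"tz":0,"turn":0,"jaw":-1}
  ]
}}

```text
time_s: 6.62
position: [0.5456, -0.0612, 0.2649]
tool_rot: [[-0.104, 0.995, -0.006], [0.995, 0.104, 0.002], [0.003, -0.006, -1.0]]
ft_force: [-0.1, -0.7, -0.8]
grip_width: 0.022
```

```bash
python3 look.py s4 180 110 80 60
```

```text
t 6.67 pos [ 0.5459 -0.0612  0.2648] yaw 95.99 grip 0.0221 F [-0.3 -0.1 -1.5] T [ 0.04 -0.02 -0.02]
tx ty tz [-0.27 -3.29 -0.1 ] turn 0.24
corner [ 0.5604 -0.2004  0.2557] [[219.  142.1]] [390. 321.]
hook [ 0.5823 -0.1981  0.2556] [[213.2 145. ]] [332. 350.]
tip [ 0.6112 -0.1951  0.2555] [[205.5 149. ]] [255. 390.]
```

View pics/s4c.png

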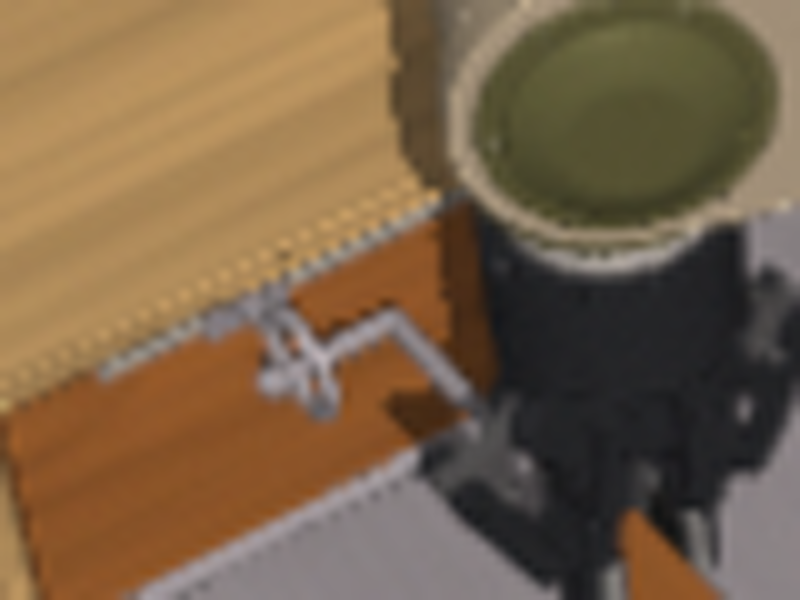

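The prong passes through the ring: the ball shows at (270,380), left of the ring. Advancing to mid-prong, then starting the pull.

Request:
{"op": "apply_moves", "data": {
  "motion": [
    {"tx":0,"ty":0.2,"tz":0,"turn":0,"jaw":-1},
    {"tx":0,"ty":0.4,"tz":0,"turn":0,"jaw":-1},
    {"tx":0,"ty":0.6,"tz":0,"turn":0,"jaw":-1},
    {"tx":0,"ty":0.8,"tz":0,"turn":0.2,"jaw":-1},
    {"tx":0,"ty":0.9,"tz":0,"turn":0.2,"jaw":-1}
  ]
}}

```text
time_s: 7.08
position: [0.5551, -0.0602, 0.2647]
tool_rot: [[-0.101, 0.995, -0.006], [0.995, 0.101, 0.002], [0.003, -0.006, -1.0]]
ft_force: [-0.1, -0.3, -1.9]
grip_width: 0.0222
```

Request:
{"op": "apply_moves", "data": {
  "motion": [
    {"tx":0.2,"ty":0,"tz":0.03,"turn":0,"jaw":-1},
    {"tx":0.4,"ty":0,"tz":0.07,"turn":0,"jaw":-1},
    {"tx":0.6,"ty":0,"tz":0.1,"turn":0,"jaw":-1},
    {"tx":0.8,"ty":0,"tz":0.17,"turn":0,"jaw":-1},
    {"tx":1.06,"ty":0,"tz":0.24,"turn":0,"jaw":-1}
  ]
}}

```text
time_s: 7.5
position: [0.554, -0.0498, 0.2623]
tool_rot: [[-0.1, 0.995, -0.006], [0.995, 0.1, 0.001], [0.002, -0.006, -1.0]]
ft_force: [0.0, -3.4, -1.8]
grip_width: 0.0224
```

```bash
cat > sw.py <<'E'
import sys
from h import *
H=np.array([.5755,-.348]);out=np.array([-.1,.995]);by=np.array([.995,.1])
o=telemetry.observe();R=o['tool_rot'];p=o['position']
P=p+R@np.array([-.14,.022,.0087]);q=P[:2]-H
print('hook out',(q@out-.105).round(4),'up',(P[2]-.133).round(4),'y',(q@by).round(4),'phi',(np.arctan2(q@out-.105,P[2]-.133)-np.arctan2(42,125)).round(3),'F',o['ft_force'].round(1),'T',o['wrist_torque'].round(2),'t',o['time_s'])
for f in map(float,sys.argv[1:]):
    e=np.array([.042*np.cos(f)+.125*np.sin(f),.125*np.cos(f)-.042*np.sin(f)]);print(f,'tx,ty,tz cm',((e-[q@out-.105,P[2]-.133])*[100,-100]).round(2), 'ty', ((.0322-q@by)*100).round(2))
E
python3 sw.py .2 .3 .4 .5 .6
```

```text
hook out 0.0539 up 0.1203 y 0.0305 phi 0.097 F [ 0.  -3.4 -1.8] T [-0.41 -0.08 -0.07] t 7.5
0.2 tx,ty,tz cm [1.21 0.61] ty 0.17
0.3 tx,ty,tz cm [2.32 1.32] ty 0.17
0.4 tx,ty,tz cm [3.35 2.15] ty 0.17
0.5 tx,ty,tz cm [4.29 3.07] ty 0.17
0.6 tx,ty,tz cm [5.14 4.08] ty 0.17
```

It's pulling at about 3.4 N, as described. Continuing along the arc.

Request:
{"op": "apply_moves", "data": {
  "motion": [
    {"tx":0.4,"ty":0,"tz":0.2,"turn":0,"jaw":-1},
    {"tx":0.8,"ty":0,"tz":0.4,"turn":0,"jaw":-1},
    {"tx":1.21,"ty":0,"tz":0.61,"turn":0,"jaw":-1},
    {"tx":1.6,"ty":0,"tz":0.83,"turn":0,"jaw":-1},
    {"tx":2.0,"ty":0,"tz":1.1,"turn":0,"jaw":-1}
  ]
}}

```text
time_s: 7.92
position: [0.5519, -0.0295, 0.2512]
tool_rot: [[-0.101, 0.995, -0.006], [0.995, 0.101, 0.001], [0.002, -0.005, -1.0]]
ft_force: [0.3, -1.9, -0.9]
grip_width: 0.0222
```

```bash
python3 sw.py .3 .4 .5 .6 .7
```

```text
hook out 0.0743 up 0.1092 y 0.0304 phi 0.273 F [ 0.3 -1.9 -0.9] T [-0.39 -0.07 -0.04] t 7.9167
0.3 tx,ty,tz cm [0.27 0.22] ty 0.18
0.4 tx,ty,tz cm [1.3  1.04] ty 0.18
0.5 tx,ty,tz cm [2.25 1.96] ty 0.18
0.6 tx,ty,tz cm [3.09 2.97] ty 0.18
0.7 tx,ty,tz cm [3.83 4.06] ty 0.18
```

Request:
{"op": "apply_moves", "data": {
  "motion": [
    {"tx":0.5,"ty":0,"tz":0.4,"turn":0,"jaw":-1},
    {"tx":0.9,"ty":0,"tz":0.72,"turn":0,"jaw":-1},
    {"tx":1.3,"ty":0,"tz":1.04,"turn":0,"jaw":-1},
    {"tx":1.8,"ty":0,"tz":1.5,"turn":0,"jaw":-1},
    {"tx":2.25,"ty":0,"tz":1.96,"turn":0,"jaw":-1}
  ]
}}

```text
time_s: 8.33
position: [0.5495, -0.0066, 0.2312]
tool_rot: [[-0.101, 0.995, -0.006], [0.995, 0.101, 0.001], [0.002, -0.006, -1.0]]
ft_force: [1.0, -2.1, -1.9]
grip_width: 0.0221
```

Request:
{"op": "apply_moves", "data": {
  "motion": [
    {"tx":0.34,"ty":0,"tz":0.4,"turn":0,"jaw":-1},
    {"tx":0.68,"ty":0,"tz":0.8,"turn":0,"jaw":-1},
    {"tx":1.0,"ty":0,"tz":1.22,"turn":0,"jaw":-1},
    {"tx":1.3,"ty":0,"tz":1.65,"turn":0,"jaw":-1},
    {"tx":1.58,"ty":0,"tz":2.1,"turn":0,"jaw":-1}
  ]
}}

```text
time_s: 8.75
position: [0.5477, 0.0093, 0.2098]
tool_rot: [[-0.1, 0.995, -0.006], [0.995, 0.1, 0.001], [0.002, -0.005, -1.0]]
ft_force: [1.1, -3.5, -1.8]
grip_width: 0.0222
```

```bash
python3 sw.py .8 .9 1.0 1.1 1.2
```

```text
hook out 0.1133 up 0.0678 y 0.0301 phi 0.708 F [ 1.1 -3.5 -1.8] T [-0.52 -0.13 -0.04] t 8.75
0.8 tx,ty,tz cm [0.56 1.08] ty 0.21
0.9 tx,ty,tz cm [1.07 2.3 ] ty 0.21
1.0 tx,ty,tz cm [1.45 3.56] ty 0.21
1.1 tx,ty,tz cm [1.71 4.85] ty 0.21
1.2 tx,ty,tz cm [1.84 6.16] ty 0.21
```

```bash
python3 look.py s5 180 110 96 72
```

```text
t 8.8 pos [0.5473 0.0099 0.2089] yaw 95.79 grip 0.0222 F [ 0.1 -0.5 -1. ] T [-0.26 -0.12  0.07]
tx ty tz [-7.33 -4.19 -5.7 ] turn 0.04
corner [ 0.5614 -0.1294  0.1999] [[230.3 167.9]] [419. 483.]
hook [ 0.5833 -0.1271  0.1997] [[224.6 171. ]] [372. 508.]
tip [ 0.6121 -0.1242  0.1995] [[217.1 175.1]] [309. 543.]
```

View pics/s5c.png

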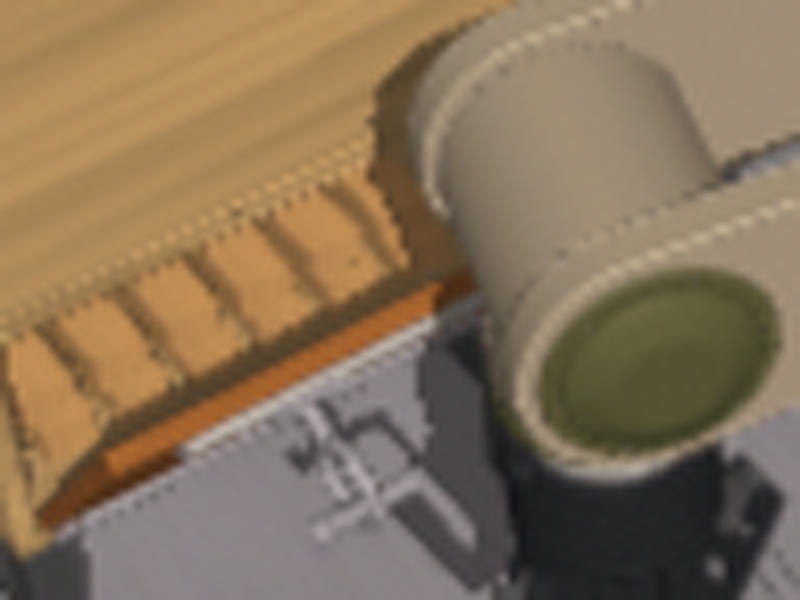

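The flap is about half down. The prong crosses the ring's outer lower side at (365,500) and the flap follows. Continuing.

Request:
{"op": "apply_moves", "data": {
  "motion": [
    {"tx":0.25,"ty":0,"tz":0.45,"turn":0,"jaw":-1},
    {"tx":0.5,"ty":0,"tz":0.9,"turn":0,"jaw":-1},
    {"tx":0.72,"ty":0,"tz":1.4,"turn":0,"jaw":-1},
    {"tx":0.9,"ty":0,"tz":1.85,"turn":0,"jaw":-1},
    {"tx":1.05,"ty":0,"tz":2.3,"turn":0,"jaw":-1}
  ]
}}

```text
time_s: 9.22
position: [0.5461, 0.0206, 0.1854]
tool_rot: [[-0.101, 0.995, -0.007], [0.995, 0.101, 0.002], [0.003, -0.007, -1.0]]
ft_force: [-0.1, -2.6, -0.2]
grip_width: 0.0222
```

Request:
{"op": "apply_moves", "data": {
  "motion": [
    {"tx":0.18,"ty":0,"tz":0.5,"turn":0,"jaw":-1},
    {"tx":0.35,"ty":0,"tz":1.0,"turn":0,"jaw":-1},
    {"tx":0.48,"ty":0,"tz":1.5,"turn":0,"jaw":-1},
    {"tx":0.58,"ty":0,"tz":2.0,"turn":0,"jaw":-1},
    {"tx":0.65,"ty":0,"tz":2.55,"turn":0,"jaw":-1}
  ]
}}

```text
time_s: 9.63
position: [0.5452, 0.0274, 0.1596]
tool_rot: [[-0.101, 0.995, -0.007], [0.995, 0.101, 0.002], [0.003, -0.007, -1.0]]
ft_force: [0.4, -2.4, -1.2]
grip_width: 0.0219
```

```bash
python3 sw.py 1.2 1.3 1.4 1.5 1.57 1.65
```

```text
hook out 0.1316 up 0.0173 y 0.0295 phi 1.116 F [ 0.4 -2.4 -1.2] T [-0.41 -0.07 -0.03] t 9.6333
1.2 tx,ty,tz cm [0.02 1.12] ty 0.27
1.3 tx,ty,tz cm [0.01 2.44] ty 0.27
1.4 tx,ty,tz cm [-0.12  3.75] ty 0.27
1.5 tx,ty,tz cm [-0.39  5.04] ty 0.27
1.57 tx,ty,tz cm [-0.65  5.92] ty 0.27
1.65 tx,ty,tz cm [-1.03  6.91] ty 0.27
```

Request:
{"op": "apply_moves", "data": {
  "motion": [
    {"tx":0,"ty":0.04,"tz":0.5,"turn":0,"jaw":-1},
    {"tx":-0.1,"ty":0.08,"tz":1.0,"turn":0,"jaw":-1},
    {"tx":-0.15,"ty":0.12,"tz":1.5,"turn":0,"jaw":-1},
    {"tx":-0.2,"ty":0.16,"tz":2.0,"turn":0,"jaw":-1},
    {"tx":-0.2,"ty":0.2,"tz":2.5,"turn":0,"jaw":-1}
  ]
}}

```text
time_s: 10.05
position: [0.5473, 0.0256, 0.134]
tool_rot: [[-0.101, 0.995, -0.007], [0.995, 0.101, 0.002], [0.003, -0.007, -1.0]]
ft_force: [0.2, -1.0, -0.2]
grip_width: 0.022
```

```bash
python3 sw.py 1.4 1.5 1.57 1.65
```

```text
hook out 0.1296 up -0.0082 y 0.0313 phi 1.31 F [ 0.2 -1.  -0.2] T [-0.16 -0.02  0.01] t 10.05
1.4 tx,ty,tz cm [0.07 1.19] ty 0.09
1.5 tx,ty,tz cm [-0.19  2.48] ty 0.09
1.57 tx,ty,tz cm [-0.46  3.37] ty 0.09
1.65 tx,ty,tz cm [-0.83  4.35] ty 0.09
```

Request:
{"op": "apply_moves", "data": {
  "motion": [
    {"tx":0,"ty":0,"tz":0.4,"turn":0,"jaw":-1},
    {"tx":0,"ty":0,"tz":0.8,"turn":0,"jaw":-1},
    {"tx":-0.05,"ty":0,"tz":1.2,"turn":0,"jaw":-1},
    {"tx":-0.15,"ty":0,"tz":1.6,"turn":0,"jaw":-1},
    {"tx":-0.25,"ty":0,"tz":2.0,"turn":0,"jaw":-1}
  ]
}}

```text
time_s: 10.47
position: [0.5474, 0.0232, 0.1137]
tool_rot: [[-0.101, 0.995, -0.007], [0.995, 0.101, 0.002], [0.003, -0.007, -1.0]]
ft_force: [0.5, 0.6, -0.8]
grip_width: 0.0226
```

```bash
python3 sw.py 1.5 1.57 1.65
```

```text
hook out 0.1272 up -0.0286 y 0.0312 phi 1.468 F [ 0.5  0.6 -0.8] T [-0.02 -0.02  0.02] t 10.4667
1.5 tx,ty,tz cm [0.05 0.44] ty 0.1
1.57 tx,ty,tz cm [-0.22  1.33] ty 0.1
1.65 tx,ty,tz cm [-0.59  2.31] ty 0.1
```

Request:
{"op": "apply_moves", "data": {
  "motion": [
    {"tx":0,"ty":0,"tz":0.2,"turn":0,"jaw":-1},
    {"tx":0,"ty":0,"tz":0.4,"turn":0,"jaw":-1},
    {"tx":-0.05,"ty":0,"tz":0.6,"turn":0,"jaw":-1},
    {"tx":-0.1,"ty":0,"tz":0.8,"turn":0,"jaw":-1},
    {"tx":-0.15,"ty":0,"tz":1.0,"turn":0,"jaw":-1}
  ]
}}

```text
time_s: 10.88
position: [0.5475, 0.0216, 0.1036]
tool_rot: [[-0.101, 0.995, -0.007], [0.995, 0.101, 0.002], [0.003, -0.007, -1.0]]
ft_force: [0.1, -0.8, -0.7]
grip_width: 0.0221
```

```bash
python3 sw.py 1.57 1.65; python3 look.py s6 180 125 96 72
```

```text
hook out 0.1256 up -0.0387 y 0.0312 phi 1.545 F [ 0.1 -0.8 -0.7] T [-0.12 -0.05 -0.04] t 10.8833
1.57 tx,ty,tz cm [-0.06  0.32] ty 0.1
1.65 tx,ty,tz cm [-0.43  1.31] ty 0.1
t 10.93 pos [0.5474 0.0216 0.1032] yaw 95.8 grip 0.0221 F [-0.5  0.4 -1.2] T [ 0.   -0.02 -0.01]
tx ty tz [ -8.45  -4.4  -16.28] turn 0.05
corner [ 0.5615 -0.1176  0.094 ] [[234.2 190.4]] [452. 545.]
hook [ 0.5833 -0.1154  0.0939] [[228.8 193.4]] [407. 570.]
tip [ 0.6122 -0.1125  0.0937] [[221.7 197.5]] [348. 604.]
```

View pics/s6c.png

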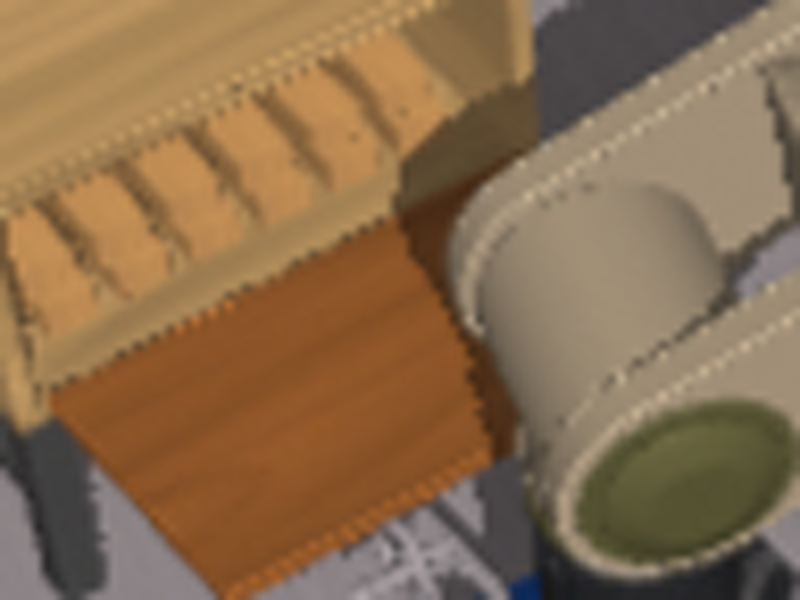

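The flap is nearly level (front edge from (225,595) to (495,465)), with the prong under it. I measure its angle from depth.

```bash
cat > fl.py <<'E'
import sys
from h import *
L=load(sys.argv[1]);H=np.array([.5755,-.348]);out=np.array([-.1,.995]);by=np.array([.995,.1])
v,u=np.mgrid[0:420,0:560];R=cv2.Rodrigues(L['rvec'])[0];d=L['d']
P=((np.stack([(u-L['cx'])/L['fx']*d,(v-L['cy'])/L['fy']*d,d],-1)-L['tvec'].ravel())@R).reshape(-1,3)
im=cv2.cvtColor(L['im'],cv2.COLOR_RGB2HSV).reshape(-1,3)
q=(P[:,:2]-H);a=q@out-.105;b=q@by
m=(a>.02)&(a<.135)&(abs(b)<.1)&(P[:,2]>.10)&(P[:,2]<.28)&(im[:,0]<20)&(im[:,1]>100)
A=np.c_[a[m],np.ones(m.sum())];s=np.linalg.lstsq(A,P[m,2],rcond=None)[0]
r=P[m,2]-A@s;k=abs(r)<.006;s=np.linalg.lstsq(A[k],P[m,2][k],rcond=None)[0]
print('n',k.sum(),'slope dz/dout',s,'angle',np.pi/2-np.arctan(s[0]))
E
python3 fl.py s6
```

```text
n 966 slope dz/dout [0.11606895 0.14517788] angle 1.4552444270474874
```

Request:
{"op": "apply_moves", "data": {
  "motion": [
    {"tx":0,"ty":0,"tz":0.2,"turn":0,"jaw":-1},
    {"tx":-0.05,"ty":0,"tz":0.4,"turn":0,"jaw":-1},
    {"tx":-0.1,"ty":0,"tz":0.6,"turn":0,"jaw":-1},
    {"tx":-0.2,"ty":0,"tz":0.8,"turn":0,"jaw":-1},
    {"tx":-0.25,"ty":0,"tz":1.0,"turn":0,"jaw":-1}
  ]
}}

```text
time_s: 11.35
position: [0.5476, 0.019, 0.093]
tool_rot: [[-0.101, 0.995, -0.007], [0.995, 0.101, 0.002], [0.003, -0.007, -1.0]]
ft_force: [0.7, -0.9, -0.7]
grip_width: 0.0223
```

```bash
python3 sw.py 1.65; python3 -c "
from h import *
grab('scene','s7')"; python3 fl.py s7
```

```text
hook out 0.123 up -0.0493 y 0.031 phi 1.628 F [ 0.7 -0.9 -0.7] T [-0.33 -0.09  0.01] t 11.35
1.65 tx,ty,tz cm [-0.17  0.25] ty 0.12
n 1021 slope dz/dout [0.03652901 0.1444617 ] angle 1.5342835553653396
```

Request:
{"op": "apply_moves", "data": {
  "motion": [
    {"tx":0,"ty":0,"tz":0.1,"turn":0,"jaw":-1},
    {"tx":-0.05,"ty":0,"tz":0.2,"turn":0,"jaw":-1},
    {"tx":-0.1,"ty":0,"tz":0.3,"turn":0,"jaw":-1},
    {"tx":-0.1,"ty":0,"tz":0.4,"turn":0,"jaw":-1}
  ]
}}

```text
time_s: 11.73
position: [0.5476, 0.0179, 0.0886]
tool_rot: [[-0.101, 0.995, -0.008], [0.995, 0.101, 0.002], [0.003, -0.008, -1.0]]
ft_force: [1.4, -0.0, 1.0]
grip_width: 0.022
```

```bash
python3 sw.py 1.7; python3 -c "
from h import *
grab('scene','s8')"; python3 fl.py s8
```

```text
hook out 0.1219 up -0.0537 y 0.0308 phi 1.662 F [ 1.4 -0.   1. ] T [-0.28 -0.05  0.02] t 11.7333
1.7 tx,ty,tz cm [-0.34  0.4 ] ty 0.14
n 1042 slope dz/dout [-0.00239764  0.14467341] angle 1.573193964708336
```

Request:
{"op": "apply_moves", "data": {
  "motion": [
    {"tx":0,"ty":0,"tz":0.1,"turn":0,"jaw":-1},
    {"tx":0,"ty":0,"tz":0.15,"turn":0,"jaw":-1},
    {"tx":0,"ty":0,"tz":0.15,"turn":0,"jaw":-1}
  ]
}}

```text
time_s: 12.03
position: [0.5477, 0.0179, 0.0872]
tool_rot: [[-0.101, 0.995, -0.007], [0.995, 0.101, 0.002], [0.003, -0.007, -1.0]]
ft_force: [-0.9, 0.4, 3.1]
grip_width: 0.0223
```

```bash
python3 sw.py; python3 -c "
from h import *
grab('scene','s8')"; python3 fl.py s8
```

```text
hook out 0.1219 up -0.055 y 0.031 phi 1.671 F [-0.9  0.4  3.1] T [-0.58 -0.03 -0.04] t 12.0333
n 1048 slope dz/dout [0.00177336 0.14417373] angle 1.5690229708631611
```

Request:
{"op": "apply_moves", "data": {
  "motion": [
    {"tx":0,"ty":0,"tz":0.08,"turn":0,"jaw":-1},
    {"tx":0,"ty":0,"tz":0.14,"turn":0,"jaw":-1}
  ]
}}

```text
time_s: 12.25
position: [0.5478, 0.0179, 0.0862]
tool_rot: [[-0.101, 0.995, -0.007], [0.995, 0.101, 0.002], [0.003, -0.006, -1.0]]
ft_force: [-1.5, 1.0, 6.4]
grip_width: 0.0221
```

```bash
python3 sw.py; python3 -c "
from h import *
grab('scene','s8')"; python3 fl.py s8
```

```text
hook out 0.1219 up -0.056 y 0.0311 phi 1.677 F [-1.5  1.   6.4] T [-0.77 -0.03 -0.23] t 12.25
n 1029 slope dz/dout [0.00127814 0.14420874] angle 1.569518190497998
```

Stop felt: the flap stays at 1.57 while the force rises gently to about 7 N. Centring the prong in the eye, then withdrawing.

Request:
{"op": "apply_moves", "data": {
  "motion": [
    {"tx":0.05,"ty":0,"tz":-0.3,"turn":0,"jaw":-1},
    {"tx":0.15,"ty":0,"tz":-0.6,"turn":0,"jaw":-1},
    {"tx":0.25,"ty":0,"tz":-0.9,"turn":0,"jaw":-1},
    {"tx":0.25,"ty":0,"tz":-1.2,"turn":0,"jaw":-1},
    {"tx":0.25,"ty":0,"tz":-1.2,"turn":0,"jaw":-1}
  ]
}}

```text
time_s: 12.72
position: [0.5477, 0.0205, 0.0985]
tool_rot: [[-0.101, 0.995, -0.006], [0.995, 0.101, 0.002], [0.003, -0.006, -1.0]]
ft_force: [-0.6, -0.7, -1.9]
grip_width: 0.022
```

Request:
{"op": "apply_moves", "data": {
  "motion": [
    {"tx":0,"ty":-0.3,"tz":0,"turn":0,"jaw":-1},
    {"tx":0,"ty":-0.6,"tz":0,"turn":0,"jaw":-1},
    {"tx":0,"ty":-0.9,"tz":0,"turn":0,"jaw":-1},
    {"tx":0,"ty":-1.2,"tz":0,"turn":0,"jaw":-1},
    {"tx":0,"ty":-1.5,"tz":0,"turn":0,"jaw":-1}
  ]
}}

```text
time_s: 13.13
position: [0.5323, 0.019, 0.0985]
tool_rot: [[-0.101, 0.995, -0.006], [0.995, 0.101, 0.002], [0.003, -0.006, -1.0]]
ft_force: [-0.3, 0.2, -1.2]
grip_width: 0.0223
```

```bash
python3 sw.py; python3 look.py s9 190 150 80 60; python3 fl.py s9
```

```text
hook out 0.1245 up -0.0437 y 0.0159 phi 1.584 F [-0.3  0.2 -1.2] T [-0.02 -0.01  0.03] t 13.1333
t 13.18 pos [0.5319 0.019  0.0985] yaw 95.81 grip 0.0222 F [-0.5 -0.2 -0.8] T [ 0.04  0.02 -0.01]
tx ty tz [ -8.35  -2.82 -16.75] turn 0.06
corner [ 0.546  -0.1202  0.0894] [[237.9 188.9]] [479. 389.]
hook [ 0.5679 -0.118   0.0893] [[232.6 191.9]] [426. 419.]
tip [ 0.5967 -0.1151  0.0891] [[225.5 195.9]] [355. 459.]
n 1184 slope dz/dout [0.00200073 0.14422693] angle 1.5687956021014093
```

View pics/s9c.png

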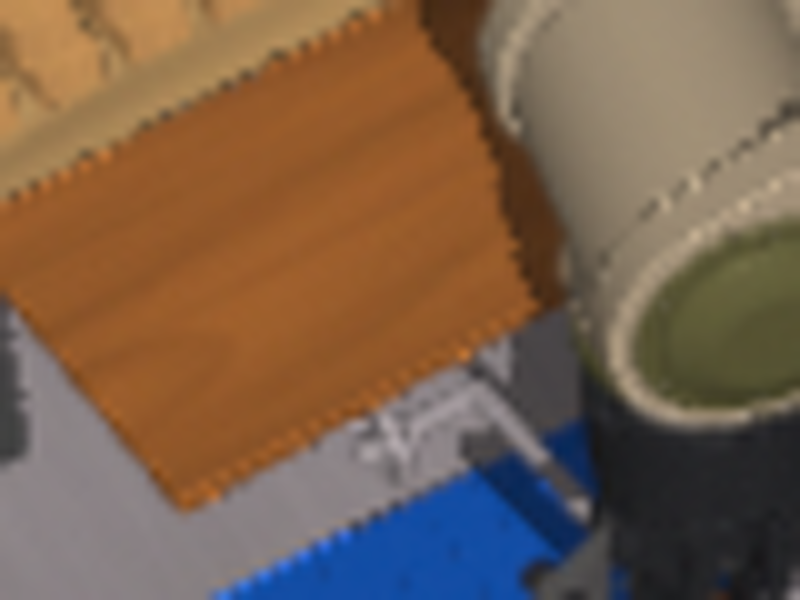

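The prong is central in the ring (ball near (370,450), ring at (395,440)). The flap stays level with no load on the wrist. Withdrawing fully.

Request:
{"op": "apply_moves", "data": {
  "motion": [
    {"tx":0,"ty":-0.2,"tz":0,"turn":0,"jaw":-1},
    {"tx":0,"ty":-0.4,"tz":0,"turn":0,"jaw":-1},
    {"tx":0,"ty":-0.6,"tz":0,"turn":0,"jaw":-1},
    {"tx":0,"ty":-0.8,"tz":0,"turn":0,"jaw":-1},
    {"tx":0,"ty":-1.0,"tz":0,"turn":0,"jaw":-1}
  ]
}}

```text
time_s: 13.6
position: [0.5217, 0.018, 0.0986]
tool_rot: [[-0.101, 0.995, -0.007], [0.995, 0.101, 0.002], [0.003, -0.007, -1.0]]
ft_force: [-0.1, -0.4, -0.9]
grip_width: 0.022
```

```bash
python3 sw.py
```

```text
hook out 0.1246 up -0.0437 y 0.0052 phi 1.584 F [-0.1 -0.4 -0.9] T [-0.01  0.03  0.04] t 13.6
```

Request:
{"op": "apply_moves", "data": {
  "motion": [
    {"tx":0,"ty":-0.5,"tz":0,"turn":0,"jaw":-1},
    {"tx":0,"ty":-1.0,"tz":0,"turn":0,"jaw":-1},
    {"tx":0,"ty":-1.5,"tz":0,"turn":0,"jaw":-1},
    {"tx":0,"ty":-2.2,"tz":0,"turn":0,"jaw":-1},
    {"tx":0,"ty":-3.0,"tz":0,"turn":0,"jaw":-1}
  ]
}}

```text
time_s: 14.02
position: [0.4912, 0.0149, 0.0988]
tool_rot: [[-0.101, 0.995, -0.007], [0.995, 0.101, 0.002], [0.003, -0.007, -1.0]]
ft_force: [-0.1, -0.7, -1.3]
grip_width: 0.0223
```

```bash
python3 sw.py;python3 -c "
from h import *
grab('scene','s10')"; python3 fl.py s10
```

```text
hook out 0.1246 up -0.0434 y -0.0254 phi 1.582 F [-0.1 -0.7 -1.3] T [ 0.02  0.01 -0.  ] t 14.0167
n 1490 slope dz/dout [-0.00226896  0.14461107] angle 1.5730652800548424
```

Request:
{"op": "apply_moves", "data": {
  "motion": [
    {"tx":2,"ty":0,"tz":0,"turn":0,"jaw":-1},
    {"tx":4.5,"ty":0,"tz":0,"turn":0,"jaw":-1},
    {"tx":7,"ty":0,"tz":0,"turn":0,"jaw":-1},
    {"tx":9.5,"ty":0,"tz":-0.5,"turn":0,"jaw":-1},
    {"tx":12,"ty":0,"tz":-1.5,"turn":0,"jaw":-1}
  ]
}}

```text
time_s: 14.48
position: [0.4766, 0.1353, 0.1135]
tool_rot: [[-0.101, 0.995, -0.011], [0.995, 0.101, 0.002], [0.003, -0.011, -1.0]]
ft_force: [0.3, -1.0, -1.1]
grip_width: 0.0222
```

Request:
{"op": "apply_moves", "data": {
  "motion": [
    {"tx":3,"ty":0.6,"tz":-1,"turn":0.4,"jaw":-1},
    {"tx":6,"ty":1.2,"tz":-1,"turn":0.8,"jaw":-1},
    {"tx":9,"ty":2,"tz":-1,"turn":1.2,"jaw":-1},
    {"tx":11,"ty":3,"tz":-1,"turn":1.6,"jaw":-1},
    {"tx":12,"ty":4,"tz":-1,"turn":1.8,"jaw":-1}
  ]
}}

```text
time_s: 14.9
position: [0.5039, 0.2612, 0.1236]
tool_rot: [[-0.072, 0.997, -0.011], [0.997, 0.072, 0.003], [0.004, -0.011, -1.0]]
ft_force: [-0.3, -0.4, -1.6]
grip_width: 0.0221
```

```bash
python3 -c "
from h import *
go([.5086,.2563,.0357],94)"
```

```text
t 14.9 pos [0.5039 0.2612 0.1236] yaw 94.1 grip 0.0221 F [-0.3 -0.4 -1.6] T [-0.03 -0.01  0.02]
tx ty tz [-0.55  0.53  8.79] turn 0.1
```

Request:
{"op": "apply_moves", "data": {
  "motion": [
    {"tx":-0.2,"ty":0.3,"tz":2.5,"turn":0.1,"jaw":-1},
    {"tx":-0.5,"ty":0.5,"tz":5,"turn":0.1,"jaw":-1},
    {"tx":-0.5,"ty":0.5,"tz":6.5,"turn":0.1,"jaw":-1},
    {"tx":-0.5,"ty":0.5,"tz":7.5,"turn":0.1,"jaw":-1},
    {"tx":-0.5,"ty":0.5,"tz":7.8,"turn":0.1,"jaw":-1}
  ]
}}

```text
time_s: 15.32
position: [0.5076, 0.2565, 0.0441]
tool_rot: [[-0.07, 0.997, -0.013], [0.998, 0.07, 0.002], [0.003, -0.013, -1.0]]
ft_force: [-0.2, -0.6, -1.1]
grip_width: 0.0221
```

Request:
{"op": "apply_moves", "data": {
  "motion": [
    {"tx":0,"ty":0,"tz":0.1,"turn":0,"jaw":-1},
    {"tx":0,"ty":0,"tz":0.2,"turn":0,"jaw":-1},
    {"tx":0,"ty":0,"tz":0.35,"turn":0,"jaw":-1},
    {"tx":0,"ty":0,"tz":0.5,"turn":0,"jaw":-1},
    {"tx":0,"ty":0,"tz":0.5,"turn":0,"jaw":-1}
  ]
}}

```text
time_s: 15.73
position: [0.5077, 0.2565, 0.0394]
tool_rot: [[-0.07, 0.997, -0.013], [0.998, 0.07, 0.002], [0.003, -0.012, -1.0]]
ft_force: [-0.7, -0.5, -1.1]
grip_width: 0.0222
```

```bash
python3 -c "
from h import *
go([.5086,.2563,.0357],94)"
```

```text
t 15.73 pos [0.5077 0.2565 0.0394] yaw 94.0 grip 0.0222 F [-0.7 -0.5 -1.1] T [ 0.01  0.01 -0.01]
tx ty tz [-0.03  0.09  0.37] turn -0.0
```

Request:
{"op": "apply_moves", "data": {
  "motion": [
    {"tx":0,"ty":0,"tz":0.1,"turn":0,"jaw":-1},
    {"tx":0,"ty":0,"tz":0.2,"turn":0,"jaw":-1},
    {"tx":0,"ty":0,"tz":0.3,"turn":0,"jaw":-1},
    {"tx":0,"ty":0,"tz":0.3,"turn":0,"jaw":-1}
  ]
}}

```text
time_s: 16.07
position: [0.5076, 0.2565, 0.0363]
tool_rot: [[-0.07, 0.997, -0.013], [0.998, 0.07, 0.002], [0.003, -0.013, -1.0]]
ft_force: [-0.5, -0.3, -1.1]
grip_width: 0.0223
```

```bash
python3 -c "
from h import *
go([.5086,.2563,.0357],94)"
```

```text
t 16.07 pos [0.5076 0.2565 0.0363] yaw 93.99 grip 0.0223 F [-0.5 -0.3 -1.1] T [-0.03 -0.   -0.02]
tx ty tz [-0.03  0.1   0.06] turn -0.01
```

Request:
{"op": "apply_moves", "data": {
  "motion": [
    {"tx":0,"ty":0,"tz":0.05,"turn":0,"jaw":-1},
    {"tx":0,"ty":0,"tz":0.1,"turn":0,"jaw":-1},
    {"tx":0,"ty":0,"tz":0.1,"turn":0,"jaw":-1}
  ]
}}

```text
time_s: 16.32
position: [0.5076, 0.2565, 0.0353]
tool_rot: [[-0.07, 0.997, -0.013], [0.998, 0.07, 0.002], [0.003, -0.013, -1.0]]
ft_force: [-0.2, -0.0, -0.7]
grip_width: 0.0223
```

```bash
python3 -c "
from h import *
go([.5086,.2563,.0357],94)"
```

```text
t 16.32 pos [0.5076 0.2565 0.0353] yaw 93.99 grip 0.0223 F [-0.2 -0.  -0.7] T [ 0.02 -0.03  0.03]
tx ty tz [-0.03  0.1  -0.05] turn -0.01
```

Request:
{"op": "apply_moves", "data": {
  "motion": [
    {"tx":0,"ty":0,"tz":0.05,"turn":0,"jaw":-1},
    {"tx":0,"ty":0,"tz":0.1,"turn":0,"jaw":-1},
    {"tx":0,"ty":0,"tz":0.15,"turn":0,"jaw":-1},
    {"tx":0,"ty":0,"tz":0.15,"turn":0,"jaw":-1}
  ]
}}

```text
time_s: 16.65
position: [0.5076, 0.2566, 0.0351]
tool_rot: [[-0.07, 0.997, -0.012], [0.998, 0.07, 0.002], [0.003, -0.012, -1.0]]
ft_force: [-4.2, -0.9, 11.7]
grip_width: 0.0217
```

```bash
python3 -c "
from h import *
go([.5086,.2563,.0357],94)"
```

```text
t 16.65 pos [0.5076 0.2566 0.0351] yaw 94.01 grip 0.0217 F [-4.2 -0.9 11.7] T [-0.25  0.65 -0.03]
tx ty tz [-0.04  0.1  -0.06] turn 0.01
```

Contact with the tray floor felt. Easing off slightly and opening gently.

Request:
{"op": "apply_moves", "data": {
  "motion": [
    {"tx":0,"ty":0,"tz":-0.05,"turn":0,"jaw":-1},
    {"tx":0,"ty":0,"tz":-0.05,"turn":0,"jaw":-1},
    {"tx":0,"ty":0,"tz":-0.05,"turn":0,"jaw":-0.3},
    {"tx":0,"ty":0,"tz":-0.05,"turn":0,"jaw":0},
    {"tx":0,"ty":0,"tz":-0.05,"turn":0,"jaw":0.2}
  ],
  "squeeze": 20
}}

```text
time_s: 17.07
position: [0.5076, 0.2566, 0.0354]
tool_rot: [[-0.07, 0.997, -0.012], [0.998, 0.07, 0.002], [0.003, -0.012, -1.0]]
ft_force: [0.4, -0.4, -0.9]
grip_width: 0.0507
```

Request:
{"op": "apply_moves", "data": {
  "motion": [
    {"tx":0,"ty":0,"tz":0,"turn":0,"jaw":0.2},
    {"tx":0,"ty":0,"tz":0,"turn":0,"jaw":0.2},
    {"tx":0,"ty":0,"tz":-1,"turn":0,"jaw":0.2},
    {"tx":0,"ty":0,"tz":-3,"turn":0,"jaw":0.2},
    {"tx":0,"ty":0,"tz":-6,"turn":0,"jaw":0.2}
  ]
}}

```text
time_s: 17.48
position: [0.5073, 0.2561, 0.0949]
tool_rot: [[-0.07, 0.997, -0.016], [0.998, 0.07, 0.001], [0.002, -0.016, -1.0]]
ft_force: [1.3, -0.6, -0.3]
grip_width: 0.0514
```

Request:
{"op": "apply_moves", "data": {
  "motion": [
    {"tx":1,"ty":-3,"tz":-4,"turn":0,"jaw":0.5},
    {"tx":2,"ty":-6,"tz":-8,"turn":0,"jaw":1},
    {"tx":2,"ty":-9,"tz":-11,"turn":0,"jaw":1},
    {"tx":2,"ty":-10,"tz":-14,"turn":0,"jaw":1},
    {"tx":2,"ty":-10,"tz":-15,"turn":0,"jaw":1}
  ]
}}

```text
time_s: 17.9
position: [0.4065, 0.2694, 0.2517]
tool_rot: [[-0.071, 0.997, -0.011], [0.997, 0.071, 0.003], [0.004, -0.011, -1.0]]
ft_force: [0.2, 0.2, 0.6]
grip_width: 0.0856
```

Request:
{"op": "apply_moves", "data": {
  "motion": [
    {"tx":0,"ty":0,"tz":0,"turn":0,"jaw":1},
    {"tx":0,"ty":0,"tz":0,"turn":0,"jaw":1},
    {"tx":0,"ty":0,"tz":0,"turn":0,"jaw":1}
  ]
}}

```text
time_s: 18.15
position: [0.4063, 0.2692, 0.2511]
tool_rot: [[-0.071, 0.997, -0.012], [0.997, 0.071, 0.003], [0.004, -0.012, -1.0]]
ft_force: [-0.4, -0.4, -0.3]
grip_width: 0.0855
```

```bash
python3 - <<'E'
from h import *
go([.5,.25,.2],94)
grab('scene','s11');grab('side','d11');grab('wrist','w11')
f=lambda t,x,y,W,H:cv2.resize(load(t)['im'][y:y+H,x:x+W],(400,300),interpolation=cv2.INTER_CUBIC)
o=np.vstack([np.hstack([f('s11',0,0,560,420),f('d11',170,80,200,150+0)]),np.hstack([f('w11',0,0,560,420),f('s11',215,215,140,105)])])
cv2.imwrite('pics/c11.png',o[:,:,::-1])
E
python3 fl.py s11
```

```text
t 18.15 pos [0.4063 0.2692 0.2511] yaw 94.09 grip 0.0855 F [-0.4 -0.4 -0.3] T [-0.07  0.    0.02]
tx ty tz [-2.6   9.27  4.99] turn 0.09
n 1507 slope dz/dout [-0.00023935  0.14450235] angle 1.5710356792344813
```

View pics/c11.png

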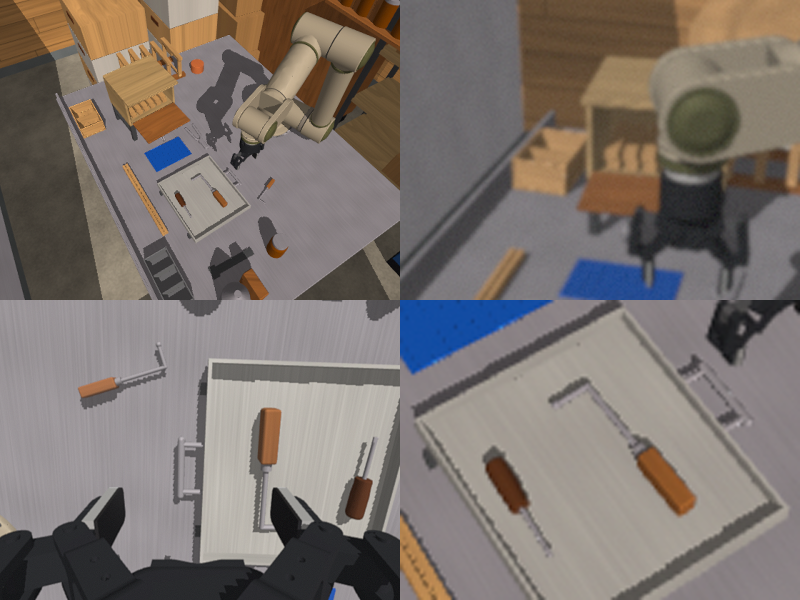

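The flap is level. The pole lies flat in the tray well inside the rim (handle at (665,480), hook at (580,390) in the lower-right panel), the bystanders are in place and the gripper is clear. Handing in.

```bash
python3 -c "
from rig import close_job
print(close_job())"
```

```text
the job is handed in; nothing more can be done
None
```

The bin's flap is fully open, and the pole is back flat in the tray with the gripper clear. I handed the job in at about 18 s of the 67 s allowed.

- **Hooking and opening:** I took the pole from the tray and fed its prong into the eye with no contact felt. Pulling the flap down its arc took about 3–4 N. At the stop I read about 6 N on the wrist, about 8 N with the pole's weight added, and the flap did not move further.
- **Unhooking and placing:** The prong came out of the eye without moving the flap. I lowered the pole until it touched the tray floor, with a wrist reading of 11.7 N, eased off a little, then let go.
- **Last checks:** The depth image put the flap at 1.571 rad. The pole was inside the rim, close to where it started, and the bystanders looked in place. The wrist force was near zero.
- **Doubts:**
  - In mid-swing the pull was more sideways than I expected, so I moved the path about 3 mm inward, and the force stayed low.
  - The side camera was blocked by the arm during the hooking, so I checked it from the scene view only.
  - I read forces only at the end of each move, so brief peaks in between were not seen.

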